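# Fit four heat sinks to the cooling cells of a test rig

### The arm

A 6-joint arm with a two-finger parallel gripper is mounted at the origin on the work surface. World frame = base frame: x ahead of the robot, y to its left, z up, the work surface at z = 0. Lengths are in m, angles in rad, forces in N, time in s.
With the tool pointing down it reaches from about 0.35 to 0.975 m from the base axis. Payload 7.1 kg.
Tool frame: the origin (TCP) lies midway between the tips of the shut fingers; the grasp point (between the pads) lies 19 mm behind it; z points along the fingers, y is the line along which they close (so a half turn about z gives the same grasp; the last joint's range is limited). The gripper opens to 88 mm and grips with 3 to 60 N. Pads are 20 mm wide; open, the fingers measure 115 mm over their backs; the gripper's body (75 mm by 178 mm) begins 61 mm behind the grasp point.
Start: joints at [1.316, 0.423, 1.63, -0, 1.089, -0.019], TCP at [0.146, 0.608, 0.223] pointing down, gripper open.
Joint ranges: [-3, 3], [-0.9, 2.11], [0.09, 2.58], [-1.31, 4.45], [0.11, 2.69], [-2.54, 2.54]. Speed limits (rad/s): [2.39, 2.39, 3.01, 3.14, 3.14, 3.14].

### API

Orientations are given as a unit quaternion [w, x, y, z].
In Python, from station import move_pose, movel, movej, command_gripper, wait, inverse_kinematics, read_camera, camera_info, MotionError, job_done, get_time, get_joint_pos, get_qvel, get_effort, get_tcp_pos, get_ee_rot, get_ft_force, get_ft_torque, get_grip_width, get_finger_force gives the robot as it stands. Calls block until the motion is done:
- move_pose(position, orientation): joint-space move of the TCP to a pose.
- movel(position, frame=None, v=0.15, until_force=None): straight line of the TCP; frame=None keeps the orientation; v is the mean speed in m/s. With until_force (N) it stops when the force on the tool has changed by that much, and returns True; else False.
- movej(angles): joint-space move.
- command_gripper(opening): opening from 0.0 (shut) to 1.0 (fully open); the grip force is fixed at half the most; returns when the fingers have stopped.
- wait(seconds).
- inverse_kinematics(position, orientation): joint angles nearest the present ones, or None.
- read_camera(name): name is "side" or "top"; returns the picture (480x640x3 uint8, red, green, blue); there is no depth.
- camera_info(name): a dict with "intrinsics" (3x3 intrinsics, pixels), "T" (4x4, takes a point from camera to world coordinates). Camera axes: x right, y up, looking along -z (the intrinsics and any distortion apply to the point x, -y, -z); pixel columns grow to the right and rows downward; lengths in m; the calibration is good to about 2 mm. A picture is of the moment at which its call begins. camera_info takes no time and is no camera call.
A pose or a line that the arm cannot do raises MotionError and nothing moves.
- job_done(): hands the job in; it is judged then, once.
Readings, each from a call of its own:
- get_time(): time.
- get_joint_pos(): joint angles.
- get_qvel(): joint speeds.
- get_effort(): joint torques, N m.
- get_tcp_pos(): TCP position.
- get_ee_rot(): TCP orientation.
- get_ft_force(): force on the tool from outside, world axes, zero at the start.
- get_ft_torque(): the same for the moment, N m.
- get_grip_width(): opening from 0.0 (shut) to 1.0 (fully open).
- get_finger_force(): force on a finger pad.
Only numpy, scipy, OpenCV 4.12 (cv2) and the standard library are available. Lean on these libraries where they do the work, as an engineer would, in place of code of your own. Each camera call takes 0.05 s, during which the arm holds its last target. There are 200 camera calls.

### The job

Fit the four finned heat sinks to the cooling cells: set each one upright on the copper pad of its own shape and size (large square, small square, long, round), centred on the pad and with its sides in line with the pad's sides. Set them down gently rather than letting them drop, and leave the black fan and the red-handled valve where they are.

Things in the scene. Friction and masses are not known exactly. Their poses are not given: they have to be found in the camera images.
- sink_large: Large square heat sink, bare silvery aluminium, 58 x 58 mm, 42 mm high, about 0.18 kg. Loose. Solid foot 8 mm thick with fins above; can be gripped by its sides from above like a solid block, and its foot is to stand flat on copper. Origin: centre of the underside; z up; x along the fins, y across them.
- sink_small: Small square heat sink, blue, 34 x 34 mm, 42 mm high, about 0.06 kg. Loose. Solid foot 8 mm thick with fins above; can be gripped by its sides from above like a solid block, and its foot is to stand flat on copper. Origin: centre of the underside; z up; x along the fins, y across them.
- sink_long: Long rectangular heat sink, dark steel-grey, 76 mm (x) x 28 mm (y), 42 mm high, about 0.10 kg. Loose. Solid foot 8 mm thick with fins above; can be gripped by its sides from above like a solid block, and its foot is to stand flat on copper. Origin: centre of the underside; z up; x along its length and fins, y across.
- sink_round: Round heat sink with upright pins, brass-coloured, 46 mm diameter, 42 mm high, about 0.11 kg. Loose. Solid foot 8 mm thick with fins above; can be gripped by its sides from above like a solid block, and its foot is to stand flat on copper. Origin: centre of the underside; z up; x and y have no meaning, it is round.
- cell_large: Place for the large square heat sink: the copper pad is a large square, 74 x 74 mm. Fixed cooling cell: plywood foot and white slab, 100 x 100 mm, slab top 22 mm above the table, with a copper pad on top standing 2 mm proud (pad top 24 mm above the origin). Origin: centre of the underside, on the table, straight below the pad's centre; z up, x and y along the sides of the slab.
- cell_small: Place for the small square heat sink: the copper pad is a small square, 50 x 50 mm. Fixed cooling cell: plywood foot and white slab, 100 x 100 mm, slab top 22 mm above the table, with a copper pad on top standing 2 mm proud (pad top 24 mm above the origin). Origin: centre of the underside, on the table, straight below the pad's centre; z up, x and y along the sides of the slab.
- cell_long: Place for the long heat sink: the copper pad is a rectangle, 92 mm (x) x 44 mm (y). Fixed cooling cell: plywood foot and white slab, 100 x 100 mm, slab top 22 mm above the table, with a copper pad on top standing 2 mm proud (pad top 24 mm above the origin). Origin: centre of the underside, on the table, straight below the pad's centre; z up, x and y along the sides of the slab.
- cell_round: Place for the round heat sink: the copper pad is a disc, 62 mm diameter. Fixed cooling cell: plywood foot and white slab, 100 x 100 mm, slab top 22 mm above the table, with a copper pad on top standing 2 mm proud (pad top 24 mm above the origin). Origin: centre of the underside, on the table, straight below the pad's centre; z up, x and y along the sides of the slab.
- fan: Bystander, not a heat sink: flat square black cooling fan, 60 x 60 mm, 21 mm high, loose, lying among the heat sinks and cells. Origin: centre of the underside, z up.
- valve: Bystander: brass ball valve with a flat red lever on top, lying loose on the table beyond the other things, 75 mm long (x) x 30 mm, 39 mm high; the lever sticks out 12 mm past its +x end. About 0.25 kg. Origin: centre of the body's underside, z up.
Not all that is in view belongs to the job. Of the things like the sink_large, leave any that is green; of the rest the larger one is meant. Leave any pink look-alike of the sink_long alone.

How it is judged:
By the outcome, as a careful person would: the job done as asked, in the order asked, and still so for the second after the job is handed in, with the robot touching nothing.
It also fails if it takes over 120 s, if anything falls off the work surface, if the arm or the gripper's body presses on something with over 40 N, if the wrist force passes 120 N, or if a joint passes its speed limit or range.

## Working session

There is one attempt and no reset: what is moved stays moved. The work goes in short steps, each a Python script; the robot and the scene stay as the last script left them, time stands still between calls to the robot, and variables do not carry over. Pictures are saved under pics/ and viewed, at most 14 in all, crops included, and the job is handed in when it is done.

```bash
mkdir -p pics; python3 - <<'E'
from station import *
import cv2
for n in("top","side"):
    i=camera_info(n);print(n,i)
    cv2.imwrite(f"pics/{n}0.png",cv2.cvtColor(read_camera(n),cv2.COLOR_RGB2BGR))
print(get_ee_rot())
E
```

```text
top {'intrinsics': array([[437.43942401,   0.        , 315.30668138],
       [  0.        , 437.43942401, 243.04441239],
       [  0.        ,   0.        ,   1.        ]]), 'T': array([[-0.0284255 ,  0.99498282, -0.09592277,  0.50676844],
       [-0.99955965, -0.02747588,  0.0112064 ,  0.01873364],
       [ 0.00851461,  0.09619908,  0.99532569,  0.99213039],
       [ 0.        ,  0.        ,  0.        ,  1.        ]])}
side {'intrinsics': array([[551.09779796,   0.        , 328.87097423],
       [  0.        , 551.09779796, 242.70670652],
       [  0.        ,   0.        ,   1.        ]]), 'T': array([[ 0.99851704,  0.04521561, -0.03031949,  0.55927985],
       [-0.0519224 ,  0.62356255, -0.78004731, -1.0467522 ],
       [-0.01636422,  0.78046479,  0.62498553,  0.86713544],
       [ 0.        ,  0.        ,  0.        ,  1.        ]])}
[-1.00087962e-04  1.17613737e-01  9.93059172e-01 -6.92340009e-04]
```

View pics/top0.png

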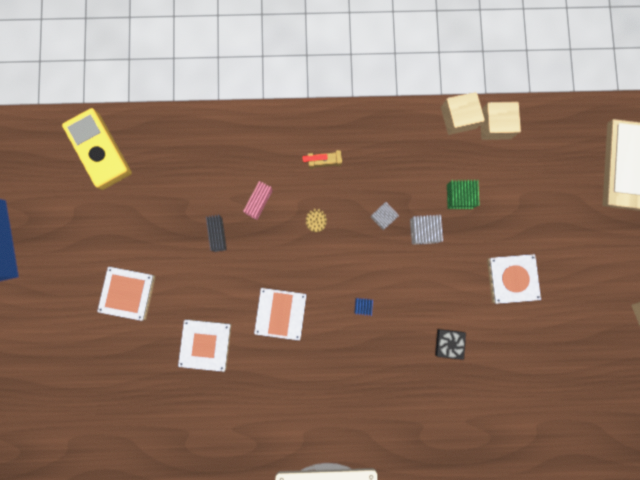

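View pics/side0.png

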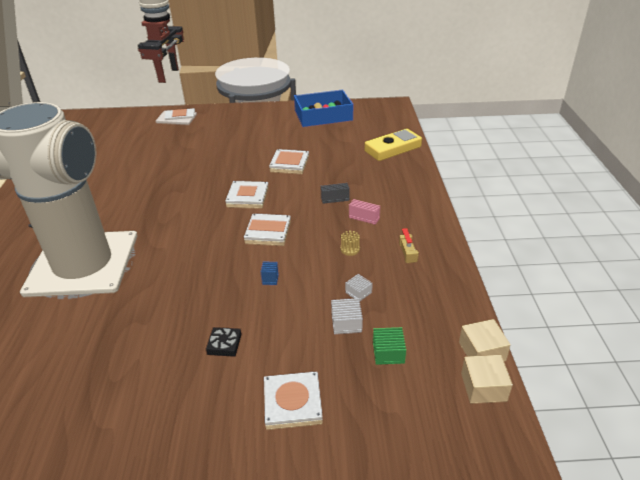

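The top view shows, as (col, row):
- **Sinks:** silver large (427,229), with a smaller silver decoy at (385,215). Blue small (363,306), dark long (216,233), brass round (316,220).
- **Pads:** large (125,294), small (204,346), long (280,314), round (515,279).

The side view shows the same objects, plus one extra far cell at (177,115).

```bash
cat > vis.py <<'E'
import numpy as np, cv2
from station import *
def ray(cam,uv,z):
    i=camera_info(cam);K,T=i["intrinsics"],i["T"]
    uv=np.asarray(uv,float).reshape(-1,2)
    d=np.c_[(uv[:,0]-K[0,2])/K[0,0],-(uv[:,1]-K[1,2])/K[1,1],-np.ones(len(uv))]@T[:3,:3].T
    o=T[:3,3];return (o+d*((z-o[2])/d[:,2])[:,None])[:,:2]
def px(cam,p):
    i=camera_info(cam);K,T=i["intrinsics"],i["T"];c=np.linalg.inv(T)@np.r_[p,1]
    return K[0,0]*c[0]/-c[2]+K[0,2],K[1,1]*-c[1]/-c[2]+K[1,2]
R={'copper':((3,100,150),(18,200,255)),'grey':((0,0,90),(180,60,255)),'dark':((0,0,0),(180,75,110)),
 'blue':((100,100,30),(130,255,255)),'brass':((18,60,90),(32,255,255))}
def blob(cam,img,seed,col,half):
    h=cv2.cvtColor(img,cv2.COLOR_RGB2HSV);m=cv2.inRange(h,*map(np.array,R[col]))
    w=np.zeros_like(m);x,y=map(int,np.round(seed));w[max(0,y-half):y+half,max(0,x-half):x+half]=255
    m=cv2.morphologyEx(m&w,cv2.MORPH_CLOSE,np.ones((3,3)))
    n,l,s,_=cv2.connectedComponentsWithStats(m)
    if n<2: return None
    k=1+np.argmax(s[1:,4])
    c=max(cv2.findContours((l==k).astype(np.uint8),cv2.RETR_EXTERNAL,cv2.CHAIN_APPROX_NONE)[0],key=len)
    return cv2.convexHull(c)[:,0].astype(float)
def meas(cam,img,seed,col,half,z,zo=None):
    h=blob(cam,img,seed,col,half)
    if h is None: return None
    p=ray(cam,h,z)*1000; M=cv2.moments(p.astype(np.float32)); r=cv2.minAreaRect(p.astype(np.float32))
    return np.r_[M['m10']/M['m00'],M['m01']/M['m00'],r[1],r[2]],h
E
python3 - <<'E'
from vis import *
O=dict(large=((427,229),'grey',20,.021),small=((363,306),'blue',16,.021),long=((216,233),'dark',26,.021),round=((316,220),'brass',18,.021),
 c_large=((125,294),'copper',26,.024),c_small=((204,346),'copper',20,.024),c_long=((280,314),'copper',30,.024),c_round=((515,279),'copper',22,.024))
ims={c:read_camera(c) for c in('top','side')}
out={c:cv2.cvtColor(i,cv2.COLOR_RGB2BGR) for c,i in ims.items()}
for n,(s,col,h,z) in O.items():
    m,hu=meas('top',ims['top'],s,col,h,z); cv2.polylines(out['top'],[hu.astype(int)],1,(0,255,255))
    w=np.r_[m[:2]/1000,z]; sp=px('side',w); r=meas('side',ims['side'],sp,col,32,z)
    print(n,np.round(m,1),None if r is None else np.round(r[0],1))
    if r: cv2.polylines(out['side'],[r[1].astype(int)],1,(0,255,255))
a=cv2.resize(out['top'][170:380,90:550],(800,365));b=cv2.resize(out['side'][120:420,180:460],(0,0),fx=.78,fy=.78)
c=np.zeros((600,800,3),np.uint8);c[:365]=a;c[365:365+b.shape[0],:b.shape[1]]=b[:235];cv2.imwrite('pics/m1.png',c)
E
```

```text
large [ 625.1 -242.    64.2   71.7    1.5] [ 634.9 -214.2  157.    80.4   73.6]
small [457.9 -93.5  35.2  30.6  87.7] [457.6 -90.8  37.   78.7   1.2]
long [629.5 229.6  82.4  37.    7.2] [628.4 231.2  94.1  76.5  88.1]
round [652.    5.3  44.8  49.8  88.5] [652.    6.9  94.2  44.9  85.8]
c_large [501.4 429.2  69.5  68.3  77.6] [500.  427.6  64.9  68.3  77.8]
c_small [384.3 256.6  45.   44.2  82.7] [383.7 253.6  40.6  44.1  83.8]
c_long [446.8  89.7  38.5  86.2  80.7] [446.4  87.6  37.8  87.5  80.9]
c_round [ 509.5 -433.    56.    53.    88.4] [ 509.5 -434.    56.7   56.6   88.8]
```

View pics/m1.png

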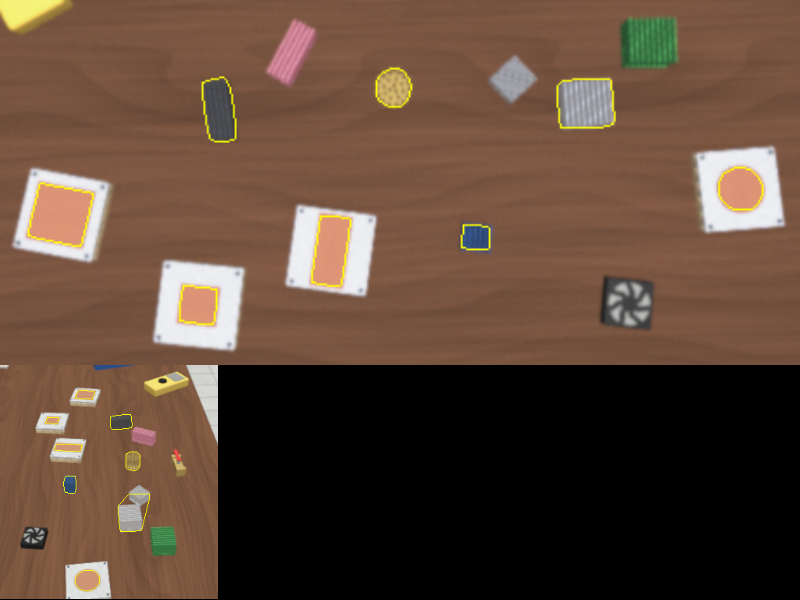

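The overlays sit well on all the pads and sinks. The one exception is the large sink in the side view, where it merges with the decoy, so I use the top view for it. The two views agree to about 2 mm, and I average them. Next I place the large sink, then re-grip it turned 90° to centre it on the other axis.

```bash
cat > act.py <<'E'
import numpy as np
from station import *
UP=.13
def quat(close,x,y):              # closing-line angle (deg, world), nearest the arm's neutral wrist
    az=np.degrees(np.arctan2(y,x))
    psi=close-90; psi=az+90+((psi-az-90+90)%180-90)
    h=np.radians(psi/2); return [0,np.cos(h),np.sin(h),0]
def over(x,y,close,z=UP): move_pose([x,y,z],quat(close,x,y))
def opn(mm): command_gripper(min(1,mm/88))
def pick(x,y,close,opening):
    over(x,y,close); opn(opening); movel([x,y,.006],v=.15); command_gripper(0)
    print('pick width',round(get_grip_width()*88,1),'t',round(get_time(),1)); movel([x,y,UP],v=.2)
    print('held',round(get_grip_width()*88,1))
def put(x,y,close,opening,opening2):
    over(x,y,close); movel([x,y,.037],v=.15)
    hit=movel([x,y,.0275],v=.02,until_force=3); print('touch',hit,round(get_tcp_pos()[2],4))
    opn(opening); squeeze2(x,y,close,opening2)
def squeeze2(x,y,close,opening2):
    movel([x,y,.085],v=.2); over(x,y,close+90,.085); opn(opening2); movel([x,y,.030],v=.12)
    command_gripper(0); print('sq width',round(get_grip_width()*88,1)); opn(opening2)
    movel([x,y,UP],v=.2); print('t',round(get_time(),1))
E
python3 - <<'E'
from act import *
pick(.625,-.242,1.5,78); put(.5007,.4284,-12.3,70,78)
E
```

```text
pick width 57.7 t 5.4
held 58.4
touch True 0.0306
sq width 57.9
t 14.7
```

```bash
python3 - <<'E'
from act import *
pick(.4578,-.092,-2.3,60); put(.384,.2551,-7,50,60)
pick(.629,.2305,97.2,56); put(.4466,.0887,80.8,44,88)
pick(.652,.006,0,66); put(.5095,-.4335,0,62,66)
move_pose([.45,-.15,.35],quat(0,.45,-.15)) if False else None
from vis import *
import cv2
movej([2.2,.2,1.63,0,1.3,0]); print(get_time(),get_tcp_pos())
ims={c:cv2.cvtColor(read_camera(c),cv2.COLOR_RGB2BGR) for c in('top','side')}
for c in ims: cv2.imwrite(f'pics/{c}1.png',ims[c])
C=[(.5007,.4284),(.384,.2551),(.4466,.0887),(.5095,-.4335)]
o=np.zeros((600,800,3),np.uint8)
for k,p in enumerate(C):
    for j,c in enumerate(ims):
        u,v=map(int,px(c,[*p,.04])); t=ims[c][v-30:v+30,u-30:u+30]
        o[j*200:j*200+200,k*200:k*200+200]=cv2.resize(t,(200,200),interpolation=cv2.INTER_CUBIC)
cv2.imwrite('pics/chk.png',o[:400])
E
```

```text
pick width 34.7 t 18.6
held 34.8
touch True 0.0302
sq width 34.0
t 26.9
pick width 27.9 t 29.7
held 27.7
touch True 0.0302
sq width 76.2
t 37.7
pick width 45.6 t 40.6
held 45.7
touch True 0.0305
sq width 45.7
t 49.1
53.3917 [-0.34128028  0.44955706  0.35535613]
```

View pics/chk.png

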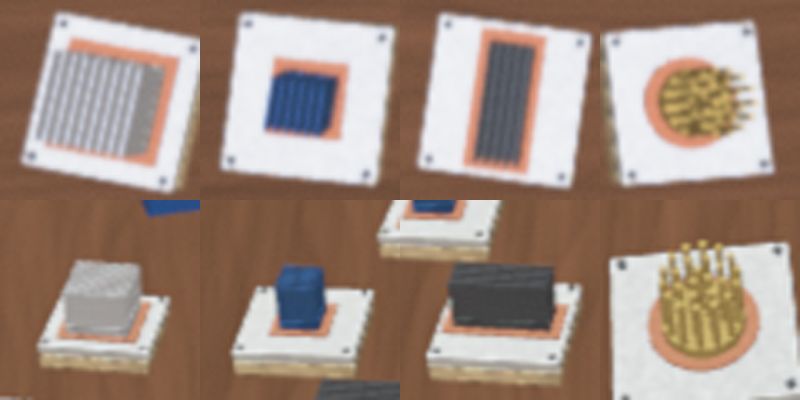

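View pics/top1.png

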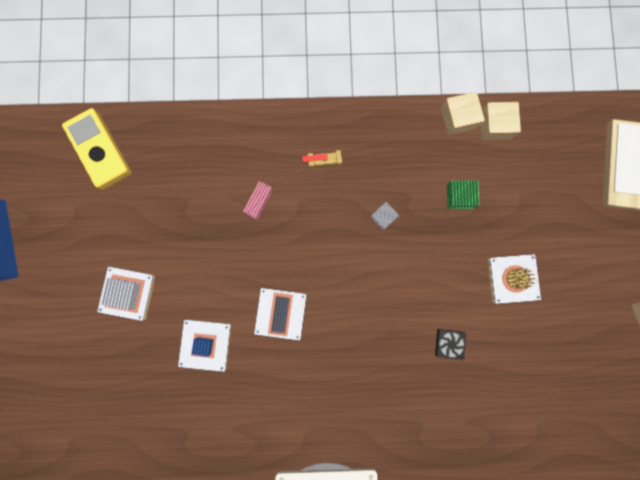

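All four sinks stand upright on their pads and nothing else has moved. I check centring in numbers: each sink's silhouette centroid against the one predicted from its commanded pose, in both views.

```bash
python3 - <<'E'
from vis import *
D=dict(large=(.5007,.4284,-12.3,58,58,'grey'),small=(.384,.2551,-7,34,34,'blue'),long=(.4466,.0887,-9.2,76,28,'dark'),round=(.5095,-.4335,0,46,46,'brass'))
P={}
for c in('top','side'):
    im=cv2.cvtColor(cv2.imread(f'pics/{c}1.png'),cv2.COLOR_BGR2RGB)
    for n,(x,y,a,l,w,col) in D.items():
        t=np.radians(a);r=np.array([[np.cos(t),-np.sin(t)],[np.sin(t),np.cos(t)]])
        b=np.array([[1,1],[1,-1],[-1,-1],[-1,1]])*[l/2e3,w/2e3] if n!='round' else .023*np.array([[np.cos(k),np.sin(k)] for k in np.arange(0,6.28,.2)])
        q=b@r.T+[x,y]; pr=np.array([px(c,[*p,z]) for p in q for z in(.024,.066)],np.float32)
        h=cv2.convexHull(pr)[:,0]
        lo,hi=R[col]
        if n=='large': # exclude bright white slab
            R['grey']=((0,0,90),(180,60,215))
        cm=px(c,[x,y,.045]); m=blob(c,im,cm,col,36 if c=='side' and n!='large' else 30)
        f=lambda u:(lambda M:np.array([M['m10']/M['m00'],M['m01']/M['m00']]))(cv2.moments(u.astype(np.float32)))
        d=(ray(c,f(m),.045)-ray(c,f(h),.045))[0]*1000
        print(c,n,'sil-pred mm',np.round(d,1),'area ratio',round(cv2.contourArea(m.astype(np.float32))/cv2.contourArea(h),2), 'bbox', m.min(0),m.max(0),'pred',np.round(h.min(0)),np.round(h.max(0)))
        P[n]=1
E
```

```text
top large sil-pred mm [ 0.7 -9.6] area ratio 2.21 bbox [ 97. 266.] [150. 320.] pred [ 99. 278.] [141. 310.]
top small sil-pred mm [ 1.  -0.4] area ratio 0.68 bbox [192. 338.] [211. 355.] pred [190. 337.] [213. 357.]
top long sil-pred mm [ 1.7 -1. ] area ratio 0.76 bbox [272. 297.] [288. 331.] pred [270. 296.] [289. 334.]
top round sil-pred mm [0.1 2.8] area ratio 0.66 bbox [508. 269.] [531. 287.] pred [505. 267.] [536. 289.]
side large sil-pred mm [  2.8 -27.2] area ratio 1.88 bbox [269. 140.] [308. 170.] pred [276. 140.] [300. 163.]
side small sil-pred mm [-0.9  2.8] area ratio 0.74 bbox [239. 175.] [252. 192.] pred [238. 174.] [254. 194.]
side long sil-pred mm [-0.9  0.8] area ratio 0.89 bbox [250. 209.] [281. 228.] pred [250. 208.] [283. 229.]
side round sil-pred mm [ 0.2 -0.2] area ratio 0.88 bbox [279. 371.] [303. 405.] pred [277. 370.] [304. 406.]
```

```bash
python3 -c "
from station import *
print(job_done(),get_time())"
```

```text
the job is handed in; nothing more can be done
the job is handed in; nothing more can be done
```

I set all four heat sinks down on their own pads and handed the job in at about 53 s; the camera check put the small, long and round ones within about 3 mm of where I aimed, and the large one I could only check by eye because its mask ran into the white slab.

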